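Shim the vial rack tight in the spring clamp

TASK

Slide the red vial rack along the table, without lifting it, until it sits squarely home against the aluminium fence, in the lane between the white lines. Then stand blue spacer plates on the table in the gap between rack and orange spring jaw, upright, square and in line, one after another, until the jaw, whose throw is short, closes firmly on the stack when you push it in; leave any spacer you do not need standing where it is, and do not disturb the other things. Finish while holding: the robot keeps pushing the jaw so that spacers and rack stay clamped tight against the fence.

Things in the scene. Friction and masses are not known exactly. Their poses are not given: they have to be found in the camera images.
- jig: The spring jaw's base, fixed to the table; its place and yaw vary. Origin at table height directly under the jaw's clamping face when the jaw is open (joint 0), on the centre line of the clamp. y = clamping direction, from jaw to fence, level; x level, across; z up. Two steel rails 10 mm high and an end bar 14 mm high lie behind the jaw at y -108 to -4 mm. Thin white painted lines at x = +-36 mm mark the lane where rack and spacers belong, on the bare table.
- jaw (a joint): Travel of the orange jaw towards the fence, m: 0 open, 0.024 end of its throw. A weak spring (1.2 N open, 2.6 N at the end) always drives it back to 0 when let go. It moves only along the jig's y.
- jaw_back (a point): Centre of the upper part of the jaw's back face, where it is pushed in the jig's +y; 45 mm above the table. The jaw is an orange upright plate 60 mm (x) x 14 mm (y), from 12 to 60 mm above the table. Its clamping face is 14 mm in front of this point (+y). Behind it there is free room above the low rails and bar. Axes as the jig's.
- fence: Fixed aluminium fence, 60 mm wide (x), 42 mm high, 20 mm thick plus a low foot behind. Origin at table height, at the centre of the face that looks at the jaw; axes parallel to the jig's, the face looks to -y. It stands straight ahead of the jaw (jig x = 0); its distance from the open jaw's face varies between 140 and 162 mm.
- rack_mid (a point): Centre of the red vial rack (half-way up, 20 mm above its underside). Rack block 60 mm (x) x 110 mm (y) x 40 mm high, 0.25 to 0.5 kg, loose on the table beside the lane on the robot's side; small brass vials on top reach 50 mm. x across its width, y along its length: home is with its y along the jig's y and one end flat on the fence (centre 55 mm from the fence's face).
- mat: Thin grey mat, 110 x 170 x 3 mm, fixed on the table, on which the spacers wait in a row along its y, 50 mm apart. Origin at the centre of its underside.
- spacer0_mid (a point): One of three equal blue spacer plates, standing upright and loose. Point half-way up, 40 mm above its foot. 16 mm thick (y); foot part 56 mm wide (x) from 0 to 40 mm above the foot; above it a grip tab 28 mm wide (x), from 40 to 80 mm, with a white band. 0.12 kg. In the gap it stands with its y along the jig's y.
- spacer1_mid (a point): One of three equal blue spacer plates, standing upright and loose. Point half-way up, 40 mm above its foot. 16 mm thick (y); foot part 56 mm wide (x) from 0 to 40 mm above the foot; above it a grip tab 28 mm wide (x), from 40 to 80 mm, with a white band. 0.12 kg. In the gap it stands with its y along the jig's y.
- spacer2_mid (a point): One of three equal blue spacer plates, standing upright and loose. Point half-way up, 40 mm above its foot. 16 mm thick (y); foot part 56 mm wide (x) from 0 to 40 mm above the foot; above it a grip tab 28 mm wide (x), from 40 to 80 mm, with a white band. 0.12 kg. In the gap it stands with its y along the jig's y.
- bottle: Bystander: black bottle with a blue cap, 84 mm diameter, 190 mm tall, origin at its underside.
- funnel: Bystander: aluminium funnel standing on its wide mouth, 72 mm diameter, 70 mm tall, origin at its underside.
- cup: Bystander: aluminium cup, 60 mm wide, 75 mm tall, origin at its underside.
- weight: Bystander: brass calibration weight, 36 mm diameter, 53 mm tall, origin at its underside.
- jar: Bystander: amber jar with a white cap, 56 mm diameter, 70 mm tall, origin at its underside.
- driver: Bystander: screwdriver with a yellow handle lying on the table.
There are look-alikes about, which are no part of the job. Of the things shaped like the part that bears rack_mid, the red one is meant. What is shaped like the part that bears spacer0_mid but pink is not meant.

How it is judged:
On the way, in this order (a step that is already met when the one before it is completed fails the run):
1. the rack is home, square against the fence (y of rack_mid in the frame of fence above -0.0585 m and x of rack_mid in the frame of fence between -0.014 and 0.014 m and angle between the y axis of rack_mid and the y axis of fence, either way round below 0.06 rad), for 0.2 s.
2. a spacer stands upright in the gap between jaw and rack, let go ((((x of spacer0_mid in the frame of jig between -0.014 and 0.014 m and y of spacer0_mid in the frame of jig between 0.004 and 0.056 m and angle between spacer0_mid's own z axis and vertical below 0.1 rad and height (world z) of spacer0_mid below 0.045 m and angle between the y axis of spacer0_mid and the y axis of jig, either way round below 0.15 rad) and contact force between the fingers and spacer0 below 0.1 N) or ((x of spacer1_mid in the frame of jig between -0.014 and 0.014 m and y of spacer1_mid in the frame of jig between 0.004 and 0.056 m and angle between spacer1_mid's own z axis and vertical below 0.1 rad and height (world z) of spacer1_mid below 0.045 m and angle between the y axis of spacer1_mid and the y axis of jig, either way round below 0.15 rad) and contact force between the fingers and spacer1 below 0.1 N) or ((x of spacer2_mid in the frame of jig between -0.014 and 0.014 m and y of spacer2_mid in the frame of jig between 0.004 and 0.056 m and angle between spacer2_mid's own z axis and vertical below 0.1 rad and height (world z) of spacer2_mid below 0.045 m and angle between the y axis of spacer2_mid and the y axis of jig, either way round below 0.15 rad) and contact force between the fingers and spacer2 below 0.1 N))), for 0.2 s.
At the end, for the whole second after the job is handed in: Robot on jaw, jaw on spacer, spacer on rack, rack on fence: each over 3 N. Rack within 3.5 mm of the fence, 14 mm of the line, 0.06 rad of square. Each spacer upright (0.1) in the gap (14 mm off line, 0.15 rad off square) or standing within 30 mm of its start (all of step 1 and contact force between rack and fence above 3 N and (contact force between jaw and spacer0 above 3 N or contact force between jaw and spacer1 above 3 N or contact force between jaw and spacer2 above 3 N) and (contact force between rack and spacer0 above 3 N or contact force between rack and spacer1 above 3 N or contact force between rack and spacer2 above 3 N) and contact force between any of the fingers, the arm and jaw above 3 N and ((x of spacer0_mid in the frame of jig between -0.014 and 0.014 m and y of spacer0_mid in the frame of jig between 0.004 and 0.056 m and angle between spacer0_mid's own z axis and vertical below 0.1 rad and height (world z) of spacer0_mid below 0.045 m and angle between the y axis of spacer0_mid and the y axis of jig, either way round below 0.15 rad) or (distance of spacer0_mid from where it was at the start of the episode below 0.03 m and angle between spacer0_mid's own z axis and vertical below 0.15 rad)) and ((x of spacer1_mid in the frame of jig between -0.014 and 0.014 m and y of spacer1_mid in the frame of jig between 0.004 and 0.056 m and angle between spacer1_mid's own z axis and vertical below 0.1 rad and height (world z) of spacer1_mid below 0.045 m and angle between the y axis of spacer1_mid and the y axis of jig, either way round below 0.15 rad) or (distance of spacer1_mid from where it was at the start of the episode below 0.03 m and angle between spacer1_mid's own z axis and vertical below 0.15 rad)) and ((x of spacer2_mid in the frame of jig between -0.014 and 0.014 m and y of spacer2_mid in the frame of jig between 0.004 and 0.056 m and angle between spacer2_mid's own z axis and vertical below 0.1 rad and height (world z) of spacer2_mid below 0.045 m and angle between the y axis of spacer2_mid and the y axis of jig, either way round below 0.15 rad) or (distance of spacer2_mid from where it was at the start of the episode below 0.03 m and angle between spacer2_mid's own z axis and vertical below 0.15 rad))); the arm keeps its last pose, push and grip.
It fails at once if the rack is lifted more than 15 mm off the table (height (world z) of rack_mid above 0.035 m).
It fails at once if a bystander is moved more than 30 mm (distance of any of bottle, funnel, cup, weight, jar, driver from where it was at the start of the episode above 0.03 m).
It also fails if it takes over 72 s, if anything falls off the work surface, if the arm or the gripper's body presses on something with over 40 N, if the wrist force passes 120 N, or if a joint passes its speed limit or range.

ROBOT

A 7-joint arm with a two-finger parallel gripper is mounted at the origin on the work surface. World frame = base frame: x ahead of the robot, y to its left, z up, the work surface at z = 0. Lengths are in m, angles in rad, forces in N, time in s.
With the tool pointing down it reaches from about 0.35 to 0.9 m from the base axis. Payload 8.1 kg.
Tool frame: the origin (TCP) lies midway between the tips of the shut fingers; the grasp point (between the pads) lies 19 mm behind it (bot.pinch_z is the distance from the TCP to the grasp point, in m); z points along the fingers, y is the line along which they close (so a half turn about z gives the same grasp; the last joint's range is limited). The gripper opens to 92 mm and grips with 3 to 60 N. Pads are 19 mm wide; open, the fingers measure 130 mm over their backs; the gripper's body (75 mm by 190 mm) begins 47 mm behind the grasp point.
Start: joints at [1.083, 0.434, 0.025, 1.573, -0.012, 1.134, -0.075], TCP at [0.235, -0.579, 0.194] pointing down, gripper open.
Joint ranges: [-2.62, 2.62], [-0.44, 2.09], [-1.27, 1.32], [0.08, 2.57], [-1.32, 4.46], [0.12, 2], [-2.74, 2.74]. Speed limits (rad/s): [2.22, 2.22, 3.01, 3.01, 3.14, 3.14, 3.14].

INTERFACE

Orientations are given as a unit quaternion [w, x, y, z].
In Python, from station import bot, hand, kinematics, imaging gives the robot as it stands. Calls block until the motion is done:
- bot.goto(position, orientation): joint-space move of the TCP to a pose.
- bot.movel(position, rotation=None, speed=0.15, contact_N=None): straight line of the TCP; rotation=None keeps the orientation; speed is the mean speed in m/s. With contact_N (N) it stops when the force on the tool has changed by that much, and returns True; else False.
- bot.goto_joints(angles): joint-space move.
- hand.grip(opening, newtons=None): opening from 0.0 (shut) to 1.0 (fully open); newtons is the grip in N (None keeps the last); returns when the fingers have stopped.
- bot.hold(seconds).
- kinematics.solve_ik(position, orientation): joint angles nearest the present ones, or None.
- bot.read_state(): the state.
- imaging.get_image(name): name is "scene" or "top"; returns a dict with "color" (480x640x3 uint8, red, green, blue), "range_z" (480x640 float32, m along the optical axis (not along the pixel's ray), 0 where there is no reading), "K" (3x3 intrinsics, pixels), "world_to_cam" (4x4, takes a point from world to camera coordinates). Camera axes: x right, y down, z forward; pixel columns grow to the right and rows downward; lengths in m; the calibration is good to about 2 mm. A picture is of the moment at which its call begins.
A pose or a line that the arm cannot do raises bot.Unreachable and nothing moves.
- bot.sign_off(): hands the job in; it is judged then, once.
The state is a dict: "time_s": time; "qpos": joint angles; "joint_velocities": joint speeds; "effort": joint torques, N m; "tcp_pos": TCP position; "orientation": TCP orientation; "force": force on the tool from outside, world axes, zero at the start; "wrist_torque": the same for the moment, N m; "finger_gap": opening from 0.0 (shut) to 1.0 (fully open); "grip_force": force on a finger pad.
Only numpy, scipy, OpenCV 4.12 (cv2) and the standard library are available. Lean on these libraries where they do the work, as an engineer would, in place of code of your own. Each camera call takes 0.05 s, during which the arm holds its last target. There are 200 camera calls.

## Working session

There is one attempt and no reset: what is moved stays moved. The work goes in short steps, each a Python script; the robot and the scene stay as the last script left them, time stands still between calls to the robot, and variables do not carry over. Pictures are saved under pics/ and viewed, at most 10 in all, crops included, and the job is handed in when it is done.

```bash
ls; mkdir -p pics
python3 - <<'E'
from station import bot,hand,kinematics,imaging
import cv2,numpy as np
for n in("top","scene"):
    d=imaging.get_image(n);cv2.imwrite(f"pics/{n}0.png",d["color"][:,:,::-1]);np.savez(f"{n}0.npz",**d)
    T=np.linalg.inv(d["world_to_cam"]);print(n,T.round(3).tolist(),d["K"].tolist())
s=bot.read_state();print(s)
E
```

```text
pics
top [[-0.027, -0.988, 0.152, 0.39], [-1.0, 0.028, 0.007, 0.01], [-0.011, -0.152, -0.988, 1.324], [0.0, 0.0, 0.0, 1.0]] [[503.5372492186362, 0.0, 322.6483849010744], [0.0, 503.5372492186362, 240.86826744746472], [0.0, 0.0, 1.0]]
scene [[0.53, 0.523, -0.668, 1.323], [0.848, -0.309, 0.431, -0.463], [0.019, -0.794, -0.607, 0.713], [0.0, 0.0, 0.0, 1.0]] [[516.0859073453181, 0.0, 327.70880842758305], [0.0, 516.0859073453181, 241.2060701042191], [0.0, 0.0, 1.0]]
{'time_s': 0.1, 'qpos': array([ 1.08338396,  0.43517653,  0.02500736,  1.57399696, -0.01161032,
        1.1340398 , -0.07508331]), 'joint_velocities': array([-0.00017257, -0.00230025, -0.00254397, -0.0015199 ,  0.00141414,
       -0.00024065,  0.00093549]), 'effort': array([ 3.31938296e-03, -6.69132400e+01,  9.88373011e-01, -3.15146649e+01,
       -6.04640041e-02,  3.73636221e-02,  1.00758778e-04]), 'tcp_pos': array([ 0.23435184, -0.57884054,  0.19311301]), 'orientation': array([-7.07573881e-04,  9.81555073e-01,  1.91178174e-01, -2.08563027e-04]), 'force': array([-0.06766899, -0.33173059,  0.55990759]), 'wrist_torque': array([ 0.0332584 ,  0.00845566, -0.02131027]), 'grip_force': 0.0, 'finger_gap': 0.9997790686975185}
```

View pics/top0.png

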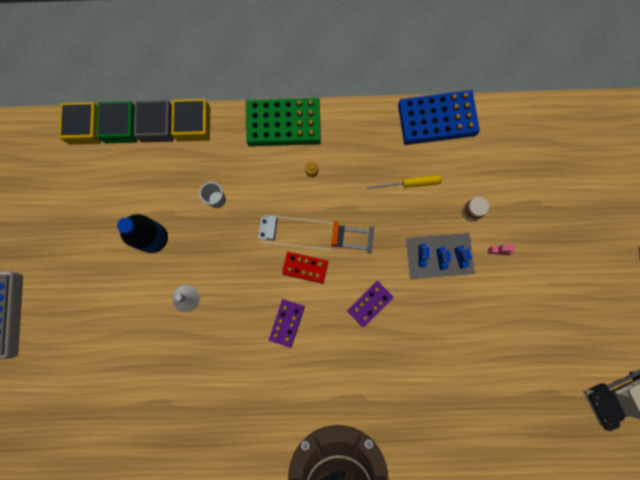

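View pics/scene0.png

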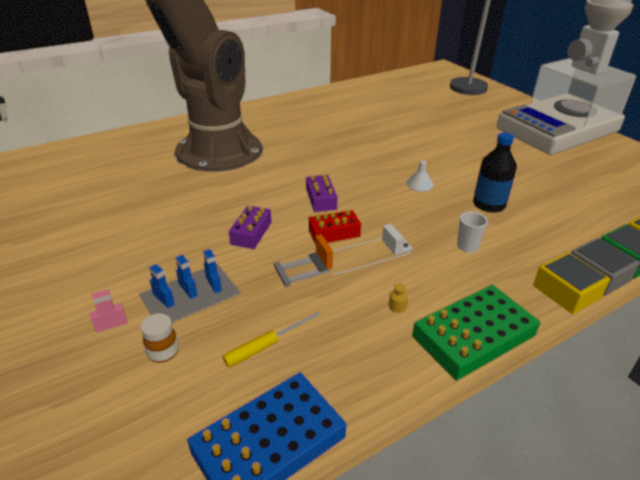

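Top view: fence at (268,228), orange jaw at (336,234), red rack at (305,267), and spacers at (425,254), (443,258), (464,256). Pink decoy is at (502,249). The scene view agrees. Next I'll get metric poses from the clouds.

```bash
cat > lib.py <<'E'
import numpy as np,cv2
def cloud(d):
    z=d["range_z"];v,u=np.indices(z.shape);K=d["K"]
    P=np.stack([(u-K[0,2])/K[0,0]*z,(v-K[1,2])/K[1,1]*z,z,np.ones_like(z)],-1)@np.linalg.inv(d["world_to_cam"]).T
    P=P[...,:3];P[z==0]=np.nan
    return P,cv2.cvtColor(d["color"],cv2.COLOR_RGB2HSV)
def pts(d,h,zr,xr,yr,s=110,sm=256,vr=(30,256)):
    P,H=cloud(d);x,y,z=P[...,0],P[...,1],P[...,2]
    m=(H[...,0]>=h[0])&(H[...,0]<=h[1])&(H[...,1]>=s)&(H[...,1]<sm)&(H[...,2]>=vr[0])&(H[...,2]<vr[1])
    m&=(z>zr[0])&(z<zr[1])&(x>xr[0])&(x<xr[1])&(y>yr[0])&(y<yr[1])
    return P[m]
def rect(p):
    r=cv2.minAreaRect((p[:,:2]*1000).astype(np.float32))
    return len(p),np.round(r[0],1),np.round(r[1],1),round(r[2],1),np.round(np.median(p[:,2])*1000,1)
E
python3 - <<'E'
from lib import *
for n in("top","scene"):
    d=dict(np.load(n+"0.npz"));P,H=cloud(d)
    if n=="top":
        for u,v in((305,267),(336,234),(268,228),(425,246),(464,248),(443,250),(425,262)):print(u,v,P[v,u].round(3),H[v,u])
    print(n,"rack",rect(pts(d,(0,5),(.033,.047),(.3,.55),(-.05,.2),150)))
    print(" jaw",rect(pts(d,(6,16),(.053,.066),(.4,.6),(-.15,.1),180)))
    print(" fence",rect(pts(d,(0,180),(.036,.048),(.44,.58),(.09,.22),0,90,(120,256))))
    b=pts(d,(100,130),(.02,.1),(.35,.6),(-.4,-.1),120)
    lab=cv2.kmeans(b[:,1:2].astype(np.float32),3,None,(3,50,1e-6),5,cv2.KMEANS_PP_CENTERS)[1].ravel()
    for k in range(3):
        q=b[lab==k];print("  sp all",rect(q));
        for zr in((.07,.09),(.035,.05)):
            w=q[(q[:,2]>zr[0])&(q[:,2]<zr[1])]
            if len(w)>4:print("    ",zr,rect(w),w.mean(0).round(4))
    w=pts(d,(0,180),(.06,.095),(.35,.6),(-.4,-.1),0,70,(130,256));print(" white",len(w))
    print(" mat",rect(pts(d,(0,180),(-.004,.01),(.4,.56),(-.37,-.15),0,60,(60,180))))
    print(" rails/lines",rect(pts(d,(0,180),(-.004,.004),(.44,.58),(-.02,.15),0,60,(170,256))))
E
```

```text
305 267 [0.522 0.067 0.036] [  1 252 155]
336 234 [ 0.601 -0.015  0.062] [ 12 255 158]
268 228 [0.626 0.16  0.04 ] [ 98  18 171]
425 246 [ 0.567 -0.243  0.042] [109 203 136]
464 248 [ 0.564 -0.354 -0.   ] [112 113 104]
443 250 [ 0.55  -0.279  0.083] [110 185 120]
425 262 [ 0.525 -0.24   0.043] [110 230 135]
top rack (685, array([522.2,  67.2]), array([107.4,  57.9]), 75.4, np.float64(39.6))
 jaw (55, array([551.4,   9.9]), array([ 18.2, 110.7]), 62.6, np.float64(59.3))
 fence (1, array([441.4, 121.6]), array([0., 0.]), 0.0, np.float64(39.8))
  sp all (226, array([ 538.7, -337.2]), array([55. , 17.4]), 13.4, np.float64(46.5))
     (0.07, 0.09) (77, array([ 538.5, -336.8]), array([27.7, 15.9]), 12.0, np.float64(83.0)) [ 0.5381 -0.3365  0.0827]
     (0.035, 0.05) (88, array([ 538.7, -337.3]), array([55. , 17.2]), 13.4, np.float64(42.6)) [ 0.5376 -0.3355  0.0425]
  sp all (206, array([ 545.9, -236.4]), array([16.2, 54.4]), 86.8, np.float64(50.3))
     (0.07, 0.09) (81, array([ 545.9, -236.5]), array([15.8, 27. ]), 86.5, np.float64(82.7)) [ 0.5455 -0.2364  0.082 ]
     (0.035, 0.05) (75, 
[... 1275 characters left out ...]
6. ]), array([12.6, 29.2]), 85.8, np.float64(83.4)) [ 0.5471 -0.2361  0.0832]
     (0.035, 0.05) (110, array([ 554.6, -237.1]), array([16. , 45.7]), 88.2, np.float64(43.2)) [ 0.5632 -0.2388  0.0427]
  sp all (358, array([ 539.5, -286.6]), array([55.1, 16.7]), 5.5, np.float64(44.2))
     (0.07, 0.09) (58, array([ 538.7, -286.4]), array([29.1, 12.8]), 1.1, np.float64(83.7)) [ 0.5381 -0.2868  0.0831]
     (0.035, 0.05) (123, array([ 539.6, -286.4]), array([55.1, 16.7]), 5.1, np.float64(43.0)) [ 0.5522 -0.2873  0.0423]
 white 103
 mat (993, array([ 486.2, -282.9]), array([147.2, 174. ]), 0.1, np.float64(3.5))
 rails/lines (0, array([0., 0.]), array([0., 0.]), 0.0, np.float64(nan))
  return _methods._mean(a, axis=axis, dtype=dtype,
  ret = ret.dtype.type(ret / rcount)
```

Run:
```python
from lib import *
for n in("top","scene"):
    d=dict(np.load(n+"0.npz"));P,H=cloud(d)
    print(n," jaw",rect(pts(d,(5,17),(.05,.068),(.53,.68),(-.05,.02),200)))
    print(" jaw front/any",rect(pts(d,(5,17),(.015,.068),(.53,.68),(-.05,.02),200)))
    f=pts(d,(0,180),(.03,.05),(.56,.7),(.1,.23),0,256,(0,256));print(" fence",rect(f))
    f=pts(d,(0,180),(.008,.05),(.56,.7),(.1,.23),0,256,(0,256));print(" fence all",rect(f),f[:,1].min())
    r=pts(d,(0,180),(.006,.018),(.55,.68),(-.15,-.03),0,256,(0,256));print(" rails",rect(r))
    # white lines: bright, desaturated on table in lane
    m=(P[...,2]<.006)&(P[...,2]>-.006)&(P[...,0]>.55)&(P[...,0]<.68)&(P[...,1]>.005)&(P[...,1]<.125)&(H[...,1]<110)&(H[...,2]>130)
    q=P[m]; print(len(q))
    for lo,hi in((.55,.61),(.61,.68)):
        w=q[(q[:,0]>lo)&(q[:,0]<hi)]
        if len(w)>8:print("  line",len(w),np.polyfit(w[:,1],w[:,0],1),w[:,0].std())
d=dict(np.load("top0.npz"));cv2.imwrite("pics/crop1.png",cv2.resize(d["color"][200:300,230:390,::-1],None,fx=5,fy=5,interpolation=cv2.INTER_CUBIC))
```

```text
top  jaw (120, array([606.2, -11.8]), array([13.2, 59.5]), 82.0, np.float64(59.9))
 jaw front/any (132, array([582.1,  -6.2]), array([ 18.3, 108.4]), 75.1, np.float64(59.4))
 fence (198, array([604.8, 143.2]), array([112.4,  44. ]), 22.0, np.float64(41.5))
 fence all (338, array([620.7, 162.9]), array([129.3, 112. ]), 4.9, np.float64(37.7)) 0.1016712115300218
 rails (336, array([619. , -89.9]), array([118. , 119.9]), 89.6, np.float64(11.5))
181
  line 91 [0.14011939 0.57121989] 0.005107595485497581
  line 90 [0.14111424 0.64384687] 0.005262443103247255
scene  jaw (174, array([608. , -11.6]), array([14.2, 61.3]), 82.4, np.float64(60.0))
 jaw front/any (377, array([586.,  -5.]), array([ 21.2, 108.6]), 74.5, np.float64(48.2))
 fence (265, array([605.7, 143.9]), array([115. ,  47.5]), 22.0, np.float64(41.1))
 fence all (530, array([608.7, 148.5]), array([124.5,  54.6]), 22.4, np.float64(30.0)) 0.10049878738298534
 rails (483, array([595. , -71.4]), array([85.1, 72.5]), 86.6, np.float64(10.9))
206
  line 84 [0.12227113 0.57199471] 0.004266747123135348
  line 122 [0.13604974 0.64338875] 0.005414165970901746
```

View pics/crop1.png

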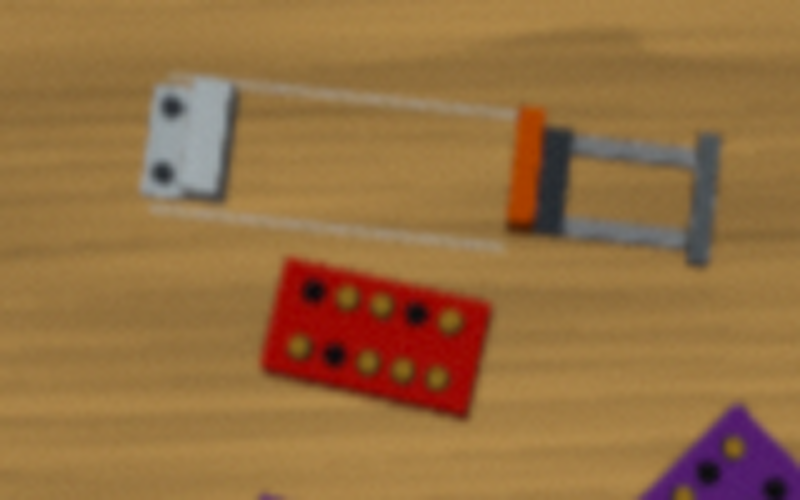

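```bash
cat >> lib.py <<'E'
YAW=-0.139; O=np.array([.6072,-.0050])
c,s=np.cos(YAW),np.sin(YAW); R=np.array([[c,-s],[s,c]])
def tojig(p):
    q=np.array(p,float).copy();q[...,:2]=(q[...,:2]-O)@R;return q
def toworld(x,y,z):return np.r_[O+R@[x,y],z]
E
python3 - <<'E'
from lib import *
for n in("top","scene"):
    d=dict(np.load(n+"0.npz"));P,H=cloud(d);J=tojig(P)
    x,y,z=J[...,0],J[...,1],J[...,2]
    m=(abs(x)<.034)&(y>.12)&(y<.2)&(z>.034)&(z<.048);q=J[m];print(n,"fence top",len(q),np.percentile(q[:,:2]*1000,[0,1,5,50,95,99,100],axis=0).round(1).T.tolist())
    q=q[abs(q[:,2]-.042)<.003]; print(rect(q))
    f=J[(abs(x)<.025)&(y>.13)&(y<.17)&(z>.012)&(z<.036)];print("face",len(f),np.median(f[:,1]) if len(f) else 0)
    for a in range(-45,0,5):
        w=J[(abs(x)<.012)&(y>a/1e3)&(y<a/1e3+.005)];print(a,np.median(w[:,2]).round(3),end=' ')
    print()
E
```

```text
top fence top 181 [[-29.7, -29.4, -28.0, -0.6, 27.4, 30.2, 30.3], [150.3, 150.4, 151.0, 159.7, 169.1, 169.8, 170.2]]
(139, array([  0.8, 160.3]), array([19.8, 59. ]), 89.8, np.float64(42.0))
face 28 0.1503994558372505
-45 0.001 -40 -0.0 -35 0.0 -30 0.018 -25 0.019 -20 0.017 -15 0.058 -10 0.061 -5 0.059 
scene fence top 204 [[-32.6, -28.9, -25.0, 5.2, 30.6, 31.8, 32.0], [149.5, 149.9, 150.8, 158.7, 169.7, 171.5, 172.4]]
(162, array([ -0.4, 161. ]), array([22.2, 64.4]), 88.3, np.float64(42.1))
face 106 0.15157115494976015
-45 0.001 -40 0.001 -35 0.001 -30 0.015 -25 0.017 -20 0.017 -15 0.039 -10 0.06 -5 0.061
```

Crop shows the lane and jaw clearly: fence face is at jig y≈150.5 mm, so the gap is about 40.5 mm. One spacer isn't enough, so I need two. Slide the rack first.

```bash
cat >> lib.py <<'E'
from scipy.spatial.transform import Rotation as Ro
def quat(th,flip=0):
    th=th+np.pi*flip;c,s=np.cos(th),np.sin(th)
    q=Ro.from_matrix(np.array([[-s,c,0],[c,s,0],[0,0,-1]])).as_quat();return np.r_[q[3],q[:3]]
E
python3 - <<'E'
from lib import *
from station import bot,hand,kinematics,imaging
P=np.r_[.5235,.067,.15];th=np.radians(-15.2)
for f in(0,1):
    q7=[]
    for p,t in((P,th),(toworld(0,.0955,.02),YAW),(toworld(0,-.04,.03),YAW),(np.r_[.54,-.337,.1],.25)):
        j=kinematics.solve_ik(p,quat(t,f));q7.append(None if j is None else j.round(2))
    print(f,*q7,sep='\n')
E
```

```text
0
[ 0.25  0.4  -0.63  1.83  0.27  1.01 -0.76]
[ 0.11  0.68 -0.51  1.71  0.42  0.86 -0.72]
[ 0.34  0.64 -0.52  1.76  0.41  0.85 -0.51]
[ 0.71  0.57 -0.35  1.63  0.23  0.99  0.53]
1
[ 0.52  0.54 -1.06  1.81  0.52  1.11  2.15]
[ 0.41  0.89 -1.07  1.68  0.87  1.12  2.08]
[ 0.64  0.84 -1.07  1.74  0.83  1.09  2.29]
[ 0.27  0.55  0.3   1.67 -0.19  0.95 -2.25]
```

Flip 0 suits every pose.

Run:
```python
from lib import *
from station import bot,hand,kinematics,imaging
th=np.radians(-15.2);x,y=.5235,.067;Q=quat(YAW)
bot.goto([x,y,.15],quat(th))
print(bot.movel([x,y,.010],speed=.12,contact_N=6))
hand.grip(0.5,20);s=bot.read_state();print(s["finger_gap"],s["grip_force"],s["tcp_pos"],s["force"])
bot.movel(toworld(-.085,.080,.010),Q,speed=.06)
bot.movel(toworld(0,.082,.010),speed=.08)
print(bot.movel(toworld(0,.102,.010),speed=.02,contact_N=8))
s=bot.read_state();print(tojig(s["tcp_pos"]),s["force"],s["time_s"])
d=imaging.get_image("scene");cv2.imwrite("pics/s1.png",d["color"][:,:,::-1])
```

```text
False
0.4964336855341802 0.0 [0.52347527 0.06702002 0.00997537] [-0.93979439 -0.20804561  0.31033497]
False
[1.43204260e-05 1.01779335e-01 9.97485929e-03] [-0.04896883 -0.61248262 -0.06919856] 7.7083
```

View pics/s1.png

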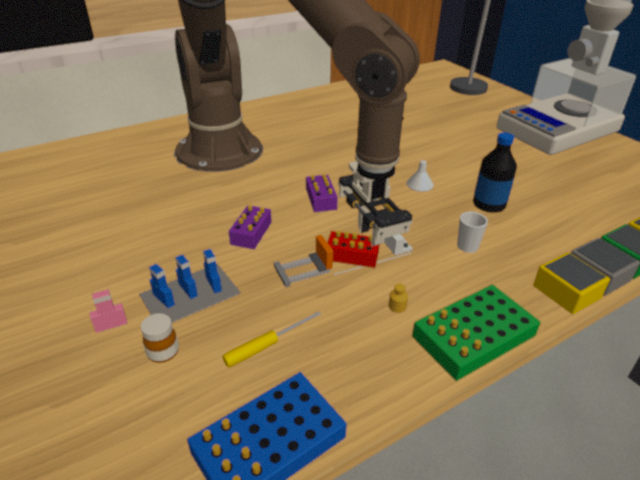

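The picture shows the rack in the lane at (353,248), but sitting back near the jaw. The 0.5 opening hadn't closed on it, so the fingers only nudged it. I'll measure the rack and grip it properly.

Run:
```python
from lib import *
from station import bot,hand,kinematics,imaging
for n in("scene","top"):
    d=imaging.get_image(n);p=tojig(pts(d,(0,5),(.033,.047),(.45,.75),(-.05,.2),150));print(rect(p),p.min(0),p.max(0))
    print("jaw",rect(tojig(pts(d,(5,17),(.053,.068),(.53,.68),(-.05,.04),200))))
```

```text
(547, array([ 0.6, 63.4]), array([106.5,  60.6]), 54.5, np.float64(40.0)) [-0.05339832  0.01424564  0.03303067] [0.05310485 0.10759696 0.04438344]
jaw (158, array([ 1.6, -6.4]), array([62.3, 15.2]), 0.4, np.float64(59.9))
  return _methods._mean(a, axis=axis, dtype=dtype,
  ret = ret.dtype.type(ret / rcount)
Traceback (most recent call last):
ValueError: zero-size array to reduction operation minimum which has no identity
```

Run:
```python
from lib import *
from station import bot,hand,kinematics,imaging
hand.grip(1.0);p=bot.read_state()["tcp_pos"];bot.movel([*p[:2],.1],speed=.15);bot.movel([.48,.2,.16],speed=.3)
for n in("scene","top"):
    d=imaging.get_image(n);p=tojig(pts(d,(0,5),(.033,.047),(.45,.75),(-.05,.2),150));print(len(p) and rect(p))
    cv2.imwrite(f"pics/{n}2.png",d["color"][:,:,::-1])
print(bot.read_state()["time_s"])
```

```text
(610, array([-0.6, 63.5]), array([107.9,  59.7]), 53.9, np.float64(40.0))
(720, array([-4.4, 62.6]), array([107.8,  59.1]), 53.9, np.float64(39.6))
10.3667
```

View pics/scene2.png

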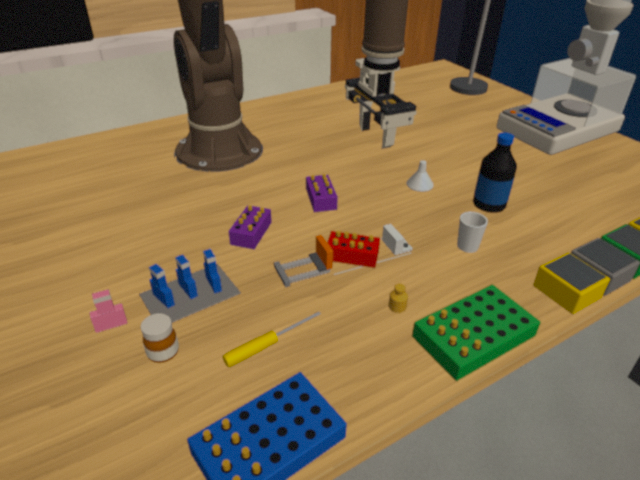

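The gripper is clear; the rack sits yawed −36° in the lane at (353,249), upright. Regrip with a full close.

Run:
```python
from lib import *
from station import bot,hand,kinematics,imaging
Q=quat(YAW);x,y=-.0025,.063
bot.goto(toworld(x,y,.12),quat(YAW-.63))
print(bot.movel(toworld(x,y,.010),speed=.12,contact_N=6))
hand.grip(0.0,20);s=bot.read_state();print(s["finger_gap"],s["grip_force"],s["force"])
if s["grip_force"]>5:
    bot.movel(toworld(0,.082,.010),Q,speed=.03)
    print(bot.movel(toworld(0,.102,.010),speed=.025,contact_N=10))
    s=bot.read_state();print(tojig(s["tcp_pos"]),s["force"],s["finger_gap"],s["time_s"])
```

```text
False
0.4177106971226477 20.000173151493073 [-2.53470818  2.3564904   1.66951342]
True
[-0.00026119  0.09706464  0.0098733 ] [ 0.29069509 -1.11374124  4.88538   ] 0.42003261338475956 14.5583
```

Run:
```python
from lib import *
from station import bot,hand,kinematics,imaging
hand.grip(1.0);p=bot.read_state()["tcp_pos"];bot.movel([*p[:2],.11],speed=.2)
# on the way to the spacers: hover back, clear view
bot.goto([.46,-.12,.2],quat(YAW))
for n in("scene","top"):
    d=imaging.get_image(n);p=tojig(pts(d,(0,5),(.033,.047),(.45,.75),(-.05,.25),150));print(n,len(p) and rect(p))
    print("jaw",rect(tojig(pts(d,(5,17),(.053,.068),(.53,.68),(-.05,.04),200))))
    cv2.imwrite(f"pics/{n}3.png",d["color"][:,:,::-1]) 
    P,_=cloud(d);J=tojig(P);x,y,z=np.moveaxis(J,-1,0);f=J[(abs(x)<.034)&(y>.145)&(y<.2)&(z>.039)&(z<.046)&(d["color"].std(-1)<20)];print("fence",rect(f))
print(bot.read_state()["time_s"])
```

```text
scene (629, array([ 5.1, 95.5]), array([ 59.1, 111.8]), 0.7, np.float64(40.1))
jaw (156, array([ 1.3, -6.3]), array([62. , 15.1]), 0.1, np.float64(60.0))
fence (151, array([  1.8, 161.3]), array([20.1, 61.6]), 88.7, np.float64(42.2))
top (721, array([ 0.8, 94.8]), array([ 58.5, 108.5]), 0.1, np.float64(39.8))
jaw (119, array([ 0.5, -6.9]), array([13.3, 58.3]), 89.9, np.float64(59.8))
fence (145, array([  0.4, 160.1]), array([20.6, 59.3]), 89.4, np.float64(41.8))
17.375
```

Rack is home (centre y≈95, square). Next, the first spacer.

```bash
cat >> lib.py <<'E'
def place(bot,hand,x,y,th,yin,ymax,N=3):
    hand.grip(1.0)
    bot.goto([x,y,.13],quat(th)); print("dn",bot.movel([x,y,.050],speed=.15,contact_N=6))
    hand.grip(0.0,20);s=bot.read_state();print(s["finger_gap"],s["grip_force"])
    assert s["grip_force"]>5
    bot.movel([x,y,.15],speed=.2)
    bot.movel(toworld(0,yin,.15),quat(YAW),speed=.2)
    bot.movel(toworld(0,yin,.062),speed=.15)
    print("table",bot.movel(toworld(0,yin,.0475),speed=.03,contact_N=4))
    print("push",bot.movel(toworld(0,ymax,bot.read_state()["tcp_pos"][2]),speed=.01,contact_N=N))
    s=bot.read_state();print(tojig(s["tcp_pos"]),s["force"],s["finger_gap"])
    hand.grip(1.0);p=s["tcp_pos"];bot.movel([*p[:2],.13],speed=.15)
def look(bot,imaging,tag):
    for n in("scene","top"):
        d=imaging.get_image(n);cv2.imwrite(f"pics/{n}{tag}.png",d["color"][:,:,::-1])
        p=tojig(pts(d,(0,5),(.033,.047),(.45,.75),(-.05,.25),150));print(n,"rack",len(p) and rect(p))
        p=tojig(pts(d,(100,130),(.05,.09),(.5,.7),(-.03,.1),120));print(" tab",len(p)>3 and rect(p))
        p=tojig(pts(d,(100,130),(.035,.047),(.5,.7),(-.03,.1),120));print(" foot",len(p)>3 and rect(p))
        b=pts(d,(100,130),(.05,.1),(.4,.65),(-.4,-.1),120)
        for lo in(-.26,-.31,-.36):
            q=b[(b[:,1]>lo)&(b[:,1]<lo+.05)];print(" mat",len(q)>5 and rect(q))
    print(bot.read_state()["time_s"])
E
python3 - <<'E'
from lib import *
from station import bot,hand,kinematics,imaging
place(bot,hand,.5465,-.2365,np.radians(-3.2),.030,.037)
bot.goto([.46,-.12,.2],quat(0))
look(bot,imaging,4)
E
```

```text
dn False
0.12015774379883576 20.51894635136705
table False
push False
[3.62227976e-06 3.69202133e-02 4.74129531e-02] [-1.40543764  0.27882415 -0.4879475 ] 0.002393115759694521
scene rack (636, array([ 5.7, 96.1]), array([112.5,  60.4]), 88.2, np.float64(40.0))
 tab False
 foot False
 mat (131, array([ 548.8, -236.8]), array([15.8, 30. ]), 88.9, np.float64(67.0))
 mat (144, array([ 538.9, -287. ]), array([30.4, 16. ]), 6.3, np.float64(66.2))
 mat (154, array([ 540.7, -337. ]), array([29. , 15.5]), 12.6, np.float64(66.7))
top rack (724, array([ 0.7, 94.9]), array([108.1,  58.1]), 90.0, np.float64(39.7))
 tab False
 foot False
 mat False
 mat False
 mat (100, array([ 544.8, -335.2]), array([40.5, 16.6]), 13.0, np.float64(81.5))
27.8167
```

View pics/scene4.png

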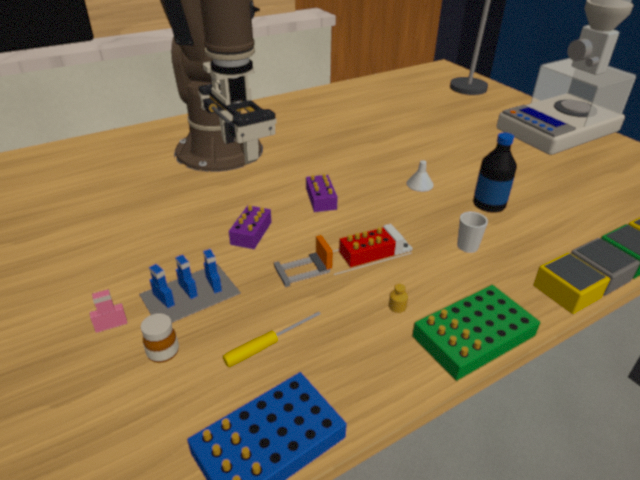

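The picture shows all three spacers still on the mat at (165,285), (187,277) and (212,270), so the spacer slipped out of the grip. Retry harder and lift in a small step with a check.

Run:
```python
from lib import *
from station import bot,hand,kinematics,imaging
x,y=.5475,-.2368
bot.goto([x,y,.12],quat(np.radians(-2.5)));bot.movel([x,y,.046],speed=.15,contact_N=6)
t=bot.read_state()["time_s"]
hand.grip(0.0,45)
for k in range(2):
    s=bot.read_state();print(s["time_s"]-t,s["finger_gap"],s["grip_force"],s["force"],s["tcp_pos"]);bot.hold(.15)
bot.movel([x,y,.056],speed=.04);s=bot.read_state();print(s["finger_gap"],s["grip_force"],s["force"])
d=imaging.get_image("scene");c=d["color"][190:340,110:310,::-1];cv2.imwrite("pics/g.png",cv2.resize(c,None,fx=4,fy=4))
```

```text
1.0333000000000006 0.2924565560929485 44.99902009963989 [-0.21667999 -0.86259065  0.57987725] [ 0.54738292 -0.23682731  0.0459723 ]
1.1833000000000027 0.2938381512679009 45.00342786312103 [-0.17146615  0.22691917 -0.29387186] [ 0.5473922  -0.23681053  0.04596567]
0.2977977011414711 44.97790575027466 [-0.42799062  0.4118064  -1.61539415]
```

View pics/g.png

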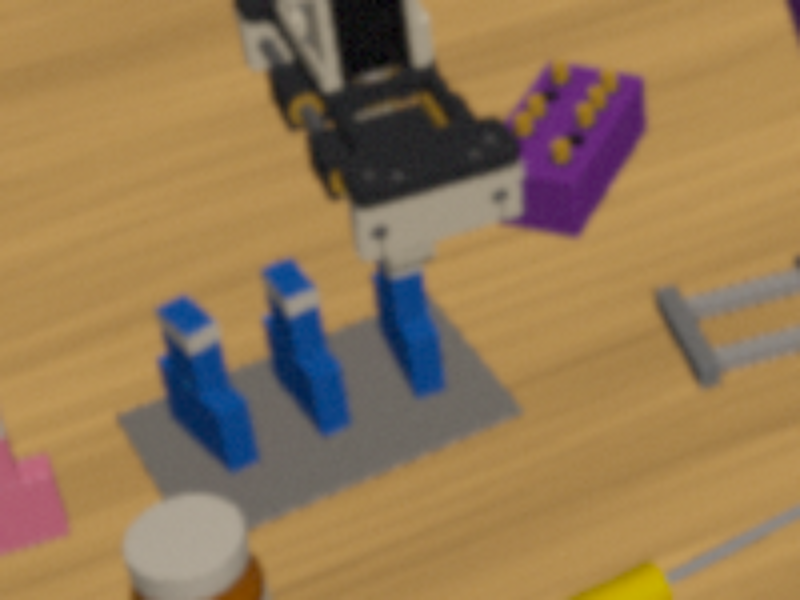

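The spacer is now held between the fingers (crop 405,320). Carry it to the gap.

```bash
cat >> lib.py <<'E'
def deliver(bot,hand,yin,ymax,N=3,zt=.0435):
    p=bot.read_state()["tcp_pos"];bot.movel([*p[:2],.14],speed=.15)
    bot.movel(toworld(0,yin,.14),quat(YAW),speed=.2)
    s=bot.read_state();print(s["finger_gap"],s["grip_force"]);assert s["grip_force"]>5 and s["finger_gap"]>.2
    bot.movel(toworld(0,yin,.058),speed=.15)
    print("table",bot.movel(toworld(0,yin,zt),speed=.03,contact_N=4))
    print("push",bot.movel(toworld(0,ymax,bot.read_state()["tcp_pos"][2]),speed=.01,contact_N=N))
    s=bot.read_state();print(tojig(s["tcp_pos"]),s["force"],s["finger_gap"],s["time_s"])
E
python3 - <<'E'
from lib import *
from station import bot,hand,kinematics,imaging
deliver(bot,hand,.030,.037)
E
```

```text
0.29534353588258316 44.97769474983215
table True
push True
[-0.00039189  0.0343965   0.04288371] [-1.0639382  -3.03288776  6.58695436] 0.2948133104741162 35.05
```

Run:
```python
from lib import *
from station import bot,hand,kinematics,imaging
hand.grip(1.0);p=bot.read_state()["tcp_pos"];bot.movel([*p[:2],.12],speed=.15)
x,y=.538,-.2868
bot.goto([x,y,.12],quat(np.radians(5.7)))
look(bot,imaging,5)
bot.movel([x,y,.046],speed=.15,contact_N=6)
hand.grip(0.0,45);bot.movel([x,y,.056],speed=.04);s=bot.read_state();print(s["finger_gap"],s["grip_force"],s["force"],s["time_s"])
```

```text
scene rack (566, array([ 5.5, 95.8]), array([ 60.3, 111.2]), 1.1, np.float64(40.1))
 tab (110, array([ 1.2, 28.9]), array([16. , 27.7]), 85.2, np.float64(63.8))
 foot (102, array([ 1.6, 31.5]), array([20.5, 55.4]), 87.6, np.float64(39.9))
 mat False
 mat (146, array([ 538.6, -287.1]), array([31. , 15.5]), 7.1, np.float64(65.2))
 mat (159, array([ 539.6, -337.2]), array([32.1, 15.5]), 13.9, np.float64(65.5))
top rack (717, array([ 0.8, 94.8]), array([107.8,  58.1]), 89.8, np.float64(39.8))
 tab (74, array([-1.2, 29. ]), array([15.2, 28.6]), 88.6, np.float64(80.4))
 foot (41, array([-2.2, 29.7]), array([53.5, 13.7]), 0.4, np.float64(40.0))
 mat False
 mat (89, array([ 536.8, -286.1]), array([28. , 15.4]), 6.7, np.float64(81.7))
 mat False
38.1833
0.2960901694892076 44.979262948036194 [ 0.0162366  -0.1209248  -1.13236227] 40.2583
```

View pics/scene5.png

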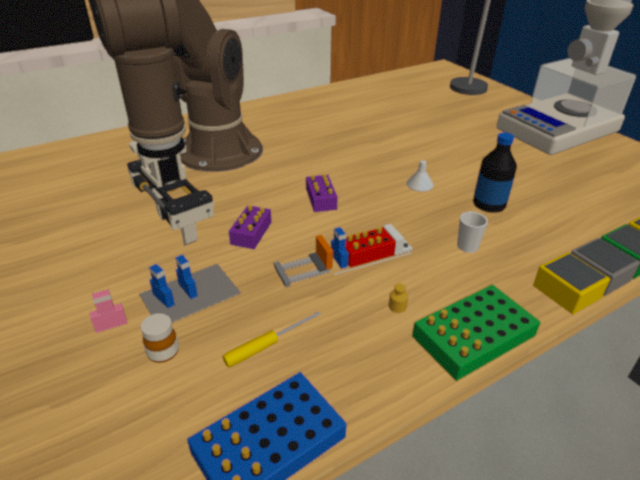

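The first spacer stands upright at (341,246) with its foot at jig y≈29.5; its foot dragged during the push. That leaves 21 mm to the jaw, so spacer 2 goes in at y≈10.7. I'll check its hover position before lowering.

Run:
```python
from lib import *
from station import bot,hand,kinematics,imaging
p=bot.read_state()["tcp_pos"];bot.movel([*p[:2],.14],speed=.15)
bot.movel(toworld(0,.0107,.14),quat(YAW),speed=.2)
s=bot.read_state();print(s["finger_gap"],s["grip_force"],s["time_s"])
d=imaging.get_image("scene");P,H=cloud(d);J=tojig(P)
b=(H[...,0]>100)&(H[...,0]<130)&(H[...,1]>120)
x,y,z=np.moveaxis(J,-1,0)
for nm,zr,xr in(("held",(.098,.132),(.0,.035)),("held wide",(.098,.132),(-.04,.04)),("first foot",(.004,.036),(.02,.035)),("first tab",(.045,.08),(-.02,.02)),("first tab side",(.045,.08),(.011,.017))):
    q=J[b&(z>zr[0])&(z<zr[1])&(x>xr[0])&(x<xr[1])&(abs(y)<.06)];print(nm,len(q),len(q)>5 and (rect(q),np.percentile(q[:,1],[2,10,90,98]).round(4)))
q=J[b&(x>-.012)&(x<.012)&(abs(y)<.03)&(z>.095)&(z<.14)]
if len(q)>9:print("slope dy/dz",np.polyfit(q[:,2],q[:,1],1))
q=J[b&(x>.011)&(x<.017)&(z>.045)&(z<.08)&(abs(y)<.06)]
```

```text
0.29336654796145595 44.979055523872375 42.625
held 152 ((152, array([17.4,  4.5]), array([31. , 14.5]), 29.8, np.float64(117.6)), array([0.0014, 0.0018, 0.014 , 0.0159]))
held wide 198 ((198, array([4.2, 2.9]), array([54.2, 15.7]), 17.0, np.float64(117.9)), array([0.0013, 0.0016, 0.0134, 0.0159]))
first foot 84 ((84, array([26.1, 29. ]), array([17.2,  8.4]), 74.8, np.float64(20.6)), array([0.0219, 0.0226, 0.0362, 0.0376]))
first tab 101 ((101, array([-0.7, 29. ]), array([16.1, 30.9]), 85.7, np.float64(55.7)), array([0.0213, 0.0218, 0.0345, 0.0361]))
first tab side 48 ((48, array([12.9, 28.5]), array([15.1,  3.7]), 87.4, np.float64(56.1)), array([0.0213, 0.0231, 0.0348, 0.0361]))
slope dy/dz [0.01771309 0.00010994]
```

Run:
```python
from lib import *
from station import bot,hand,kinematics,imaging
Y=.0123
bot.movel(toworld(0,Y,.09),speed=.15)
print(bot.movel(toworld(0,Y,.060),speed=.06,contact_N=3.5))
print(bot.movel(toworld(0,Y,.0435),speed=.03,contact_N=3.5))
s=bot.read_state();print(tojig(s["tcp_pos"]),s["force"],s["finger_gap"],s["time_s"])
```

```text
False
True
[-0.00062055  0.01212587  0.04276083] [-0.28185163 -0.57589979  6.00340544] 0.29091249715957224 44.3917
```

Run:
```python
from lib import *
from station import bot,hand,kinematics,imaging
hand.grip(1.0);p=bot.read_state()["tcp_pos"];bot.movel([*p[:2],.12],speed=.15)
bot.movel(toworld(0,-.05,.12),speed=.2);hand.grip(0.0,30)
d=imaging.get_image("scene");cv2.imwrite("pics/c.png",cv2.resize(d["color"][190:310,250:430,::-1],None,fx=4,fy=4))
look(bot,imaging,6)
```

```text
scene rack (566, array([ 4.9, 95.8]), array([ 59.4, 110.6]), 1.2, np.float64(40.0))
 tab (188, array([ 1.3, 20.7]), array([29.9, 34.6]), 6.9, np.float64(67.5))
 foot (115, array([18.9, 21.9]), array([31.6, 18.8]), 89.1, np.float64(40.3))
 mat False
 mat False
 mat (156, array([ 541.5, -337. ]), array([29. , 15.6]), 14.9, np.float64(65.9))
top rack (713, array([ 0.4, 94.5]), array([108.7,  58.7]), 89.2, np.float64(39.7))
 tab (161, array([-1. , 20.3]), array([32.5, 29. ]), 89.4, np.float64(79.0))
 foot (85, array([-2.4, 20.4]), array([31.4, 53.6]), 89.2, np.float64(39.8))
 mat False
 mat False
 mat (98, array([ 538.8, -336.7]), array([27.7, 16.6]), 13.7, np.float64(81.2))
48.2417
```

View pics/c.png

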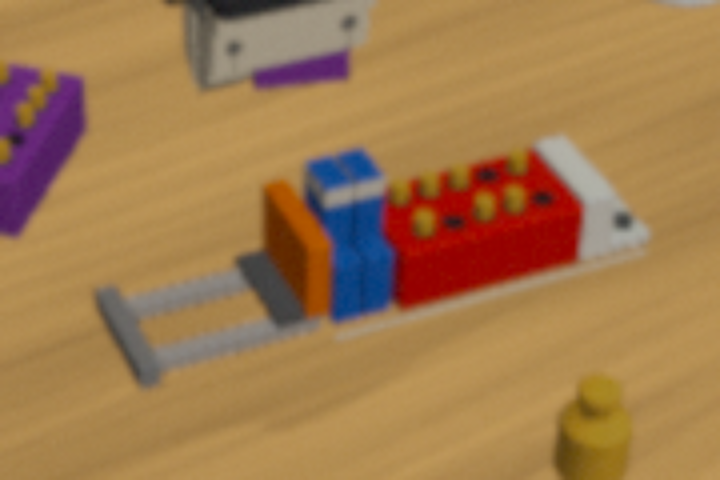

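Both spacers stand upright, flush and in line, at crop (350,235). Now push the jaw.

Run:
```python
from lib import *
from station import bot,hand,kinematics,imaging
bot.movel(toworld(0,-.05,.034),speed=.15)
r=bot.movel(toworld(0,-.030,.034),speed=.04,contact_N=12);print(r)
if not r:print(bot.movel(toworld(0,.004,.034),speed=.015,contact_N=12))
F=lambda:(tojig(bot.read_state()["tcp_pos"])[:2].round(4),(R.T@bot.read_state()["force"][:2]).round(2),bot.read_state()["time_s"])
y=F()[0][1];print(F());bot.hold(.2);print(F())
for k in range(8):
    if F()[1][1]<-16:break
    y+=.0007;bot.movel(toworld(0,y,.034),speed=.01);bot.hold(.1);print(F())
bot.hold(.3);print(F())
look(bot,imaging,7)
d=imaging.get_image("scene");cv2.imwrite("pics/c2.png",cv2.resize(d["color"][190:310,250:430,::-1],None,fx=4,fy=4))
```

```text
False
False
(array([0.0001, 0.0019]), array([-0.94, -5.96]), 52.0333)
(array([0.0001, 0.0019]), array([-0.74, -6.19]), 52.2333)
(array([0.0001, 0.0019]), array([-1.1 , -5.25]), 52.625)
(array([0.0001, 0.002 ]), array([-1.17, -7.03]), 52.975)
(array([0.0001, 0.0021]), array([-1.11, -8.42]), 53.325)
(array([0.0001, 0.0022]), array([ -0.71, -10.21]), 53.675)
(array([0.0002, 0.0023]), array([ -0.63, -11.5 ]), 54.025)
(array([0.0002, 0.0026]), array([ -2.54, -11.83]), 54.375)
(array([0.0002, 0.0028]), array([ -2.52, -13.28]), 54.725)
(array([0.0003, 0.003 ]), array([ -3.34, -15.21]), 55.075)
(array([0.0003, 0.003 ]), array([ -2.07, -15.45]), 55.375)
scene rack (536, array([ 7.2, 81.6]), array([ 59.1, 142.2]), 3.0, np.float64(40.0))
 tab (106, array([ 9. , 21.6]), array([38.3, 21.1]), 56.2, np.float64(57.6))
 foot (125, array([18.9, 25. ]), array([32.5, 19.7]), 86.0, np.float64(40.9))
 mat False
 mat False
 mat (156, array([ 541.2, -336.4]), array([27.2, 16.4]), 15.3, np.float64(66.4))
top rack (647, array([ 0.7, 96.3]), array([ 58.4, 105.5]), 0.3, np.float64(39.9))
 tab False
 foot False
 mat False
 mat False
 mat (103, array([ 538.9, -337. ]), array([28. , 15.8]), 14.7, np.float64(81.5))
55.475
```

View pics/c2.png

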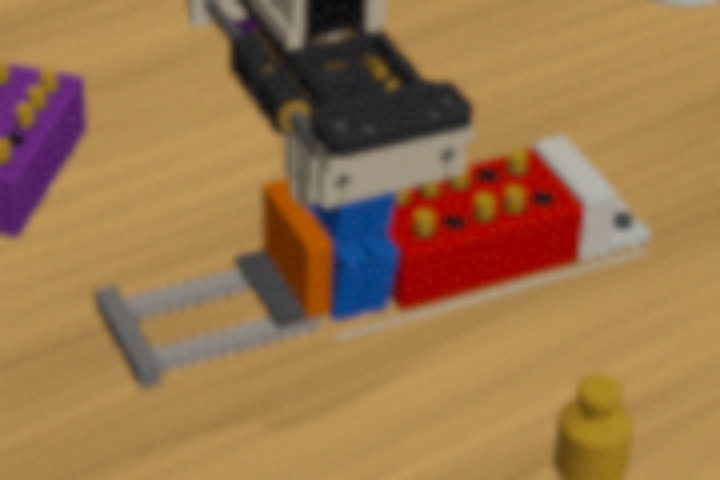

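The jaw looks unmoved although I measure 15 N; check the gripper and where the TCP projects.

Run:
```python
from lib import *
from station import bot,hand,kinematics,imaging
s=bot.read_state();print(s["finger_gap"],s["grip_force"],s["force"],s["tcp_pos"],tojig(s["tcp_pos"]),s["time_s"])
d=imaging.get_image("scene");M=d["world_to_cam"];K=d["K"]
def px(p):
    c=M@np.r_[p,1];u=K@(c[:3]/c[2]);return u[:2].round(1),((u[0]-250)*4,(u[1]-190)*4)
print("tcp",px(s["tcp_pos"]));print("tcp+66",px(s["tcp_pos"]+[0,0,.066]))
print("jaw+x top back",px(toworld(.03,-.014,.06)),"front",px(toworld(.03,0,.06)))
print("jaw",rect(tojig(pts(d,(5,17),(.02,.068),(.53,.68),(-.05,.06),200))))
p=tojig(pts(d,(5,17),(.02,.068),(.57,.68),(-.05,.06),200));print(np.percentile(p,[1,50,99],axis=0).round(4))
c1=cv2.imread("pics/scene6.png").astype(int);c2=d["color"][:,:,::-1].astype(int)
cv2.imwrite("pics/d.png",np.hstack([cv2.resize(c[200:275,290:360].astype(np.uint8),None,fx=5.6,fy=5.6,interpolation=cv2.INTER_CUBIC) for c in(c1,c2)]))
```

```text
0.00393953122579711 8.416903697652742 [ -5.24186191 -14.67786038  14.04237789] [ 0.60788302 -0.00210095  0.03452748] [0.00027476 0.00296572 0.03452748] 55.525
tcp (array([327.2, 251.9]), (np.float64(308.83720680868555), np.float64(247.48975918099381)))
tcp+66 (array([327.8, 226.5]), (np.float64(311.1958253391906), np.float64(145.90470802951495)))
jaw+x top back (array([325.8, 252.5]), (np.float64(303.0307533495352), np.float64(250.029330638415))) front (array([332. , 250.8]), (np.float64(328.1819269035029), np.float64(243.39200635015015)))
jaw (345, array([ 0.4, 25.2]), array([62.3, 79.6]), 2.0, np.float64(47.6))
[[-0.0279 -0.014   0.0217]
 [ 0.0122 -0.0109  0.0476]
 [ 0.0322  0.0636  0.0626]]
```

View pics/d.png

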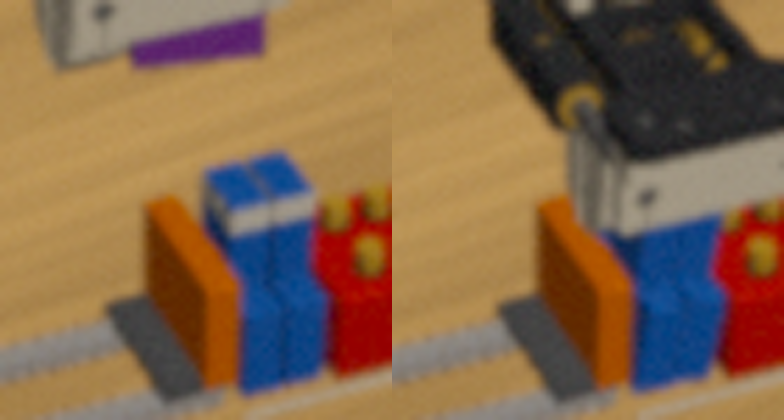

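I see the cause. Rack gap 0.42 means I was gripping the vials, and the spacer at TCP 0.050 slipped. So the real tips are about 35 mm higher than the reported TCP, and the fingers rode over the jaw onto the tabs. I'll back off, measure the tip height from depth, and check the stack.

Run:
```python
from lib import *
from station import bot,hand,kinematics,imaging
bot.movel(toworld(0,-.012,.036),speed=.05);bot.movel(toworld(0,-.055,.060),speed=.15)
s=bot.read_state();t=tojig(s["tcp_pos"]);print(t,s["orientation"],quat(YAW),s["force"],s["time_s"])
for n in("scene","top"):
    d=imaging.get_image(n);P,H=cloud(d);J=tojig(P);x,y,z=np.moveaxis(J,-1,0)
    g=J[(abs(x)<.11)&(abs(y+.055)<.035)&(z>.03)&(z<.25)];print(n,len(g),len(g) and np.percentile(g,[0.5,5,50],axis=0).round(3))
    if n=="scene":
        gg=J[(abs(x)<.03)&(abs(y+.055)<.02)&(z>.03)&(z<.2)];print("centre column",len(gg),len(gg) and np.sort(gg[:,2])[:8].round(3))
    b=(H[...,0]>100)&(H[...,0]<130)&(H[...,1]>120)&(abs(x)<.035)&(y>-.01)&(y<.06)
    for zr in((.012,.038),(.045,.065),(.066,.09)):
        q=J[b&(z>zr[0])&(z<zr[1])];print(zr,len(q),len(q)>4 and (np.percentile(q[:,1],[2,98]).round(4),rect(q)))
    p=tojig(pts(d,(0,5),(.033,.044),(.45,.75),(-.02,.25),150));p=p[p[:,1]>.03];print(" rack",len(p) and rect(p))
```

```text
[ 2.61839312e-05 -5.44449391e-02  6.00137901e-02] [-8.16844803e-04  7.54678993e-01  6.56093359e-01 -6.74200461e-04] [0.         0.75450409 0.65629535 0.        ] [-0.23396997  0.24235191 -0.22733269] 56.5917
scene 2794 [[-0.087 -0.09   0.103]
 [-0.074 -0.088  0.163]
 [ 0.024 -0.065  0.2  ]]
centre column 227 [0.095 0.096 0.097 0.097 0.098 0.099 0.1   0.1  ]
(0.012, 0.038) 129 (array([0.0062, 0.0383]), (129, array([21.2, 27.4]), array([17.6, 44.1]), 32.1, np.float64(25.8)))
(0.045, 0.065) 89 (array([0.005 , 0.0335]), (89, array([10.9, 17.1]), array([31.7, 14.6]), 68.2, np.float64(55.0)))
(0.066, 0.09) 83 (array([0.0046, 0.0338]), (83, array([ 2.3, 19.3]), array([31. , 24.2]), 86.7, np.float64(80.3)))
 rack (565, array([ 4.5, 96.6]), array([ 59.5, 111.8]), 0.9, np.float64(40.0))
top 633 [[-0.093 -0.089  0.173]
 [-0.091 -0.084  0.194]
 [-0.07  -0.051  0.201]]
(0.012, 0.038) 35 (array([0.0047, 0.0316]), (35, array([-2.3, 20.4]), array([55.6, 25.9]), 6.3, np.float64(36.5)))
(0.045, 0.065) 12 (array([0.0061, 0.0287]), (12, array([-14.6,  17.7]), array([ 0.8, 23.2]), 1.1, np.float64(51.7)))
(0.066, 0.09) 142 (array([0.0037, 0.0322]), (142, array([-1.2, 18.1]), array([30. , 28.5]), 89.2, np.float64(80.0)))
 rack (688, array([ 0.9, 94.4]), array([ 58.3, 108.4]), 0.3, np.float64(39.7))
```

Depth confirms it: tips at z≈0.095 for TCP 0.060, an offset of 35 mm. The stack is intact. Push with that correction.

Run:
```python
from lib import *
from station import bot,hand,kinematics,imaging
Z=.0
print("desc",bot.movel(toworld(0,-.055,Z),speed=.12,contact_N=8))
print(bot.movel(toworld(0,.002,Z),speed=.025,contact_N=12))
def F():
    s=bot.read_state();return tojig(s["tcp_pos"]).round(4),(R.T@s["force"][:2]).round(2),s["force"][2].round(1),s["time_s"]
f=F();print(*f);y=f[0][1]
for k in range(5):
    if f[1][1]<-18 or y>.004:break
    y+=.0015;bot.movel(toworld(0,y,Z),speed=.02);f=F();print(*f)
d=imaging.get_image("scene");P,H=cloud(d);J=tojig(P);x,yy,z=np.moveaxis(J,-1,0)
o=J[(H[...,0]>=5)&(H[...,0]<=17)&(H[...,1]>200)&(abs(x)<.033)&(abs(yy)<.03)&(z>.03)&(z<.066)]
print("jaw y",np.percentile(o[:,1],[2,98]))
b=(H[...,0]>100)&(H[...,0]<130)&(H[...,1]>120)&(abs(x)<.035)&(yy>-.01)&(yy<.06)
for zr in((.012,.038),(.045,.065),(.066,.09)):
    q=J[b&(z>zr[0])&(z<zr[1])];print(zr,len(q),np.percentile(q[:,1],[2,98]).round(4) if len(q)>4 else 0)
```

```text
desc False
True
[-0.0002 -0.0164 -0.0003] [-0.22 -1.24] 1.2 58.8667
[-0.0003 -0.016  -0.0003] [-1.16 -5.49] 0.1 59.1167
[-0.0004 -0.0161 -0.0003] [-1.33 -8.84] 3.1 59.3667
[-0.0004 -0.0162 -0.0003] [ -2.17 -13.25] 5.4 59.6167
[-0.0004 -0.0162 -0.0003] [ -2.83 -16.83] 7.0 59.8667
[-0.0004 -0.0163 -0.0003] [ -2.36 -20.01] 9.1 60.1167
jaw y [-0.0050308   0.00536989]
(0.012, 0.038) 115 [0.0133 0.0394]
(0.045, 0.065) 0 0
(0.066, 0.09) 0 0
```

Run:
```python
from lib import *
from station import bot,imaging
bot.hold(.5);s=bot.read_state();print(tojig(s["tcp_pos"]),R.T@s["force"][:2])
d=imaging.get_image("top");p=tojig(pts(d,(0,5),(.033,.044),(.45,.75),(-.02,.25),150));p=p[p[:,1]>.03];print(len(p) and rect(p))
print(bot.sign_off())
```

```text
[-0.00046975 -0.01632411 -0.00026489] [ -2.65554702 -20.5460998 ]
(646, array([ 0.8, 96.2]), array([ 58.2, 104.9]), 0.2, np.float64(39.6))
the job is handed in; nothing more can be done
None
```

I handed the job in at about 61 s with the rack home and square against the fence, two spacers in the gap (the third still on the mat), and the robot holding the jaw on the stack with about 20 N; no verdict came back, and I viewed 11 pictures instead of the allowed 10.

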